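# Send an order down the pick-up slide and ring the bell

## Robot

A 6-joint arm with a two-finger parallel gripper is mounted at the origin on the work surface. World frame = base frame: x ahead of the robot, y to its left, z up, the work surface at z = 0. Lengths are in m, angles in degrees, forces in N, time in s.
With the tool pointing down it reaches from about 0.35 to 0.975 m from the base axis. Payload 4.9 kg.
Tool frame: the origin (TCP) lies at the very end of the fingers, on their centre line; the grasp point (between the pads) lies 19 mm behind it (r.hold_point_z is the distance from the TCP to the grasp point, in m); z points along the fingers, x is the direction in which the jaws open and shut, and the axes are right-handed (so a half turn about z gives the same grasp; the last joint's range is limited). The gripper opens to 85 mm and grips with 20 to 120 N. Pads are 22 mm wide; open, the fingers measure 114 mm over their backs; the gripper's body (76 mm by 85 mm) begins 54 mm behind the grasp point. The pads swing forward as they close: fully open they stand 13 mm farther back than shut.
Start: joints at [-83.365, 3.019, 92.412, -0, 84.569, -6.818], TCP at [0.145, -0.608, 0.231] pointing down, gripper open.
Joint ranges: [-172.51, 172.51], [-57.92, 126.97], [3.15, 148.05], [-58.71, 238.71], [5.1, 150.11], [-179.66, 179.66]. Speed limits (degrees/s): [147.25, 147.25, 180, 180, 180, 180].

## Interface

Orientations are given as a 3x3 rotation matrix whose columns are the frame's x, y, z axes.
In Python, from station import r gives the robot as it stands. The module is installed in compiled form; this text tells all that it offers.
- The arm moves only by the tool arm_command, never from a script. Its argument "moves" is a list of rows, each a list of 5 numbers: the shift along the tool's x, y, z in m, then the turn about the tool's z in rad, then the closure, from 0 (fully open) to 1 (shut). In form: [[x, y, z, turn, claw], ...]. A call has 1 to 20 rows; each row is the pose to reach, as a shift and turn from the pose commanded when the call began, along the tool's axes at that moment; what a row does not reach only later rows make up. A row lasts 1/10 s, in which the tool goes at most 50 mm and 8.59 degrees, less where a joint would pass 70% of its speed; a pose out of reach is approached as far as the arm can. A call with a gripper value outside its range is refused whole. The fingers move at their own pace and stop on an object; the grip force is fixed at half the most. Time passes only in rows, so rows that repeat a pose let the fingers close. It gives the time, the measured TCP pose, the force and the opening at its end, in the units of the state.
- r.observe(): the state, without advancing time (a new reading comes with each control period).
- r.grab_frame(name): name is "side" or "top"; returns a dict with "pixels" (420x560x3 uint8, blue, green, red), "depth" (420x560 float32, m along the optical axis (not along the pixel's ray), 0 where there is no reading), "camera_matrix" (3x3 intrinsics, pixels), "distortion" ([k1, k2, p1, p2, k3] as OpenCV has them; the pictures are not rectified), "origin" and "orientation" of the camera in the world. Camera axes: x right, y down, z forward; pixel columns grow to the right and rows downward; lengths in m; the calibration is good to about 2 mm. A picture is of the moment at which its call begins.
- r.hand_in(): hands the job in, once; it reports no verdict.
The state is a dict: "time_s": time; "joints": joint angles; "dq": joint speeds; "effort": joint torques, N m; "eef_pos": TCP position; "orientation": TCP orientation; "ft_force": force on the tool from outside, world axes, zero at the start; "ft_torque": the same for the moment, N m; "grip_width": finger opening in m.
Only numpy, scipy, OpenCV 4.12 (cv2) and the standard library are available. Lean on these libraries where they do the work, as an engineer would, in place of code of your own. Each camera call takes 0.05 s, during which the arm holds its last target.

## Task

With the fingertips, push the tall kraft order carton that waits skewed on the loading end of the steel order slide down the free lane until it sits fully home against the end lip, guiding it between the wire guide rails so that neither the carton nor the hand rubs a rail. Slide it only, never pick it up or tip it, and do not disturb the other things on the counter. Once it is home, call the customer by pressing the plunger of the counter bell all the way down, and let it go.

Things in the scene. Friction and masses are not known exactly. Their poses are not given: they have to be found in the camera images.
- order_box: the order to send: closed plain kraft carton, 98 wide (its x) x 120 long (its y) x 80 mm high, upright, about 0.28 to 0.56 kg, slides on the tray with ordinary friction (a push of 1 to 6 N). Origin at the centre of its underside, z up. It starts on the loading end of the slide, in front of the free lane, up to 25 mm to either side of the lane's centre line and skewed up to 0.25 rad
- slide: order slide, a fixed flat steel tray standing on the counter: floor top 8 mm above the counter, 296 mm wide (its x, from -140 to +156) x 470 mm long (its y, from -257 to +213). +y is the way orders travel. The 200 mm at the -y end is the open loading end without rails; at the +y end an upright lip, inner face at y = 210, top 34 mm above the counter, stops the cartons. Origin on the counter under the tray; z up. Its yaw to the counter varies by up to 0.2 rad
- rails: the slide's three dark wire guide rails, 6 mm round wire, parallel to the slide's y at slide x = -115, 0 and +131 mm, from slide y = -55 (the lanes' mouth) to +210; top of the wire 33 mm above the counter (25 above the tray floor), ends bent down into the tray. They share the slide's origin and axes. The wider lane at +x (between the rails at 0 and +131) is the free one, 125 mm clear, so the carton has 13.5 mm each side; the other lane is 109 mm clear
- lane_mouth (a point): point on the tray floor at the mouth of the free lane, on the lane's centre line (slide x = 65.5, y = -55 mm); axes as the slide's
- lane_home (a point): point on the tray floor of the free lane where the order carton's origin lies when the carton is square and touching the end lip (slide x = 65.5, y = 150 mm); axes as the slide's
- bell: counter bell fixed to the counter near the lip end of the slide: polished dome 80 mm across on a black foot 86 mm across, dome top 47 mm above the counter. Origin at the centre of its underside
- plunger_top (a point): centre of the top face of the bell's plunger, a steel disc 20 mm across on the dome's axis, 62 mm above the counter at rest; moves down with the plunger
- bell_plunger (a joint): the bell's spring plunger, in m: 0 at rest, 0.006 fully down (about 1 N to start, about 3.2 N fully down); the bell strikes at 0.004; springs back by itself
- served_box: Leave it alone. Low kraft carton already served at the lip end of the other (-x) lane, 78 x 100 x 50 mm high, origin at the centre of its underside
- sauce_pot: Leave it alone. Small white lidded sauce pot, 64 mm across, 35 high, in the other (-x) lane; origin at the centre of its underside
- sanitizer: Leave it alone. Green pump bottle, 66 mm across, 165 high; origin at the centre of its underside
- powder_jar: Leave it alone. Clamp-lid glass jar, 96 mm across, 128 high; origin at the centre of its underside
- napkins: Leave it alone. Napkin tray, 120 x 130 mm, 53 high; origin at the centre of its underside
- straws: Leave it alone. Black cup of straws, 72 mm across, 100 high, straws up to 220; origin at the centre of its underside
- card_stand: Leave it alone. Small blank white card stand, 35 x 75 mm, 56 high; origin at the centre of its underside
- scoop: Leave it alone. White measuring spoon, 170 mm long, lying on the counter

How it is judged:
By the outcome, as a careful person would: the job done as asked, in the order asked, and still so for the second after the job is handed in, with the robot touching nothing.
It also fails if it takes over 72 s, if anything falls off the work surface, if the arm or the gripper's body presses on something with over 40 N, if the wrist force passes 120 N, or if a joint passes its speed limit or range.

## Working session

There is one attempt and no reset: what is moved stays moved. The work goes in short steps, Python scripts to look and compute and a tool call to move; the robot and the scene stay as the last step left them, time stands still between calls to the robot, and variables do not carry over. Pictures are saved under pics/ and viewed, and the job is handed in when it is done.

Besides the shell and the picture viewer there is one more tool, called after "Emit:" by a JSON object that holds its "api" and its "payload". arm_command: Moves the arm, as the interface text tells. Its arguments: {"type":"object","properties":{"moves":{"type":"array"}},"required":["moves"]}

```bash
mkdir -p pics
python3 - <<'E'
from station import r
import cv2,numpy as np
s=r.observe();print(s)
for n in("side","top"):
    f=r.grab_frame(n);cv2.imwrite(f"pics/{n}0.png",f["pixels"]);np.savez(f"{n}0.npz",**f)
    print(n,f["camera_matrix"],f["distortion"],f["origin"],f["orientation"])
E
```

```text
{'time_s': 0.0, 'joints': array([-8.33660439e+01,  3.05549496e+00,  9.24929290e+01, -2.24891385e-03,
        8.45678348e+01, -6.81800080e+00]), 'dq': array([-0.03525117,  0.05494665, -0.01054494, -0.12316334,  0.00035065,
       -0.01601765]), 'effort': array([ 3.41464411e-04, -3.93683374e+01, -3.70175314e+01, -4.83880319e-05,
        7.17724470e-03, -1.06565658e-06]), 'eef_pos': array([ 0.1453127 , -0.60722926,  0.23007337]), 'orientation': array([[ 2.32633316e-01, -9.72564479e-01, -2.73226242e-04],
       [-9.72562421e-01, -2.32633389e-01,  2.01099734e-03],
       [-2.01938613e-03, -2.02095406e-04, -9.99997941e-01]]), 'ft_force': array([-0.29524658,  0.0051111 , -0.06576948]), 'ft_torque': array([ 0.01494978,  0.00840289, -0.03885506]), 'grip_width': 0.08560494995939641}
side [[382.57556291   0.         275.74664269]
 [  0.         382.57556291 213.27934825]
 [  0.           0.           1.        ]] [0.00694634 0.         0.         0.         0.        ] [0.11316281 0.61714974 0.86753611] [[-0.76620862 -0.46985647  0.43835973]
 [-0.6423044   0.53958892 -0.54432423]
 [ 0.01922021 -0.6986263  -0.71522855]]
top [[467.57589645   0.         281.41511011]
 [  0.         467.57589645 203.98358988]
 [  0.           0.           1.        ]] [-0.11977801  0.          0.          0.          0.        ] [4.76717108e-01 1.19276281e-03 1.44486370e+00] [[ 0.01408556 -0.99684963  0.07805388]
 [-0.99987759 -0.01351041  0.00789182]
 [-0.00681241 -0.07815549 -0.99691791]]
```

```bash
ls . pics
```

```text
.:
pics
side0.npz
top0.npz

pics:
side0.png
top0.png
```

View pics/top0.png

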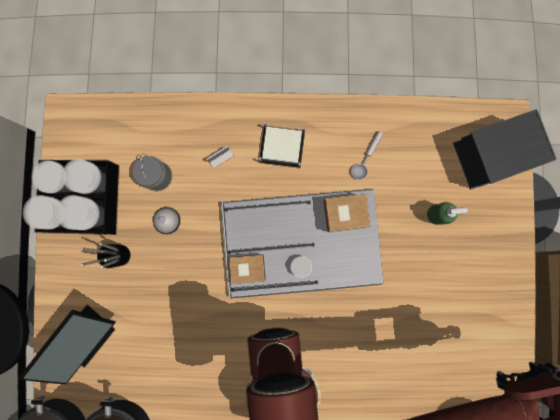

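View pics/side0.png

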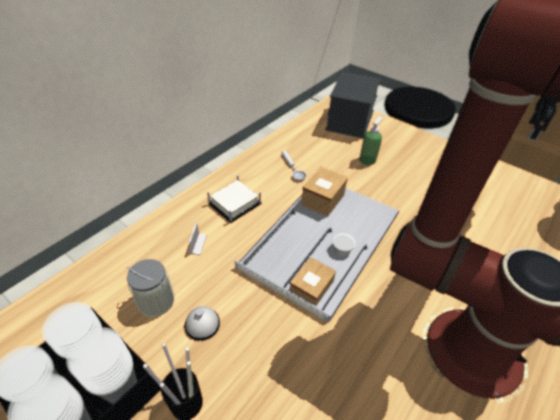

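The top view shows the slide at about (220..383, 188..297). The carton is at about (347, 212) on the right end, the lip is on the left, and the bell is at about (166, 221). Next I'll look at enlarged crops.

Run:
```python
import cv2
t=cv2.imread("pics/top0.png")
c=t[180:305,215:390];cv2.imwrite("pics/c1.png",cv2.resize(c,None,fx=4.5,fy=4.5,interpolation=cv2.INTER_CUBIC))
c=t[180:240,310:390];cv2.imwrite("pics/c2.png",cv2.resize(c,None,fx=10,fy=10,interpolation=cv2.INTER_CUBIC))
c=t[195:245,140:195];cv2.imwrite("pics/c3.png",cv2.resize(c,None,fx=10,fy=10,interpolation=cv2.INTER_CUBIC))
```

```text
(no output)
```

View pics/c1.png

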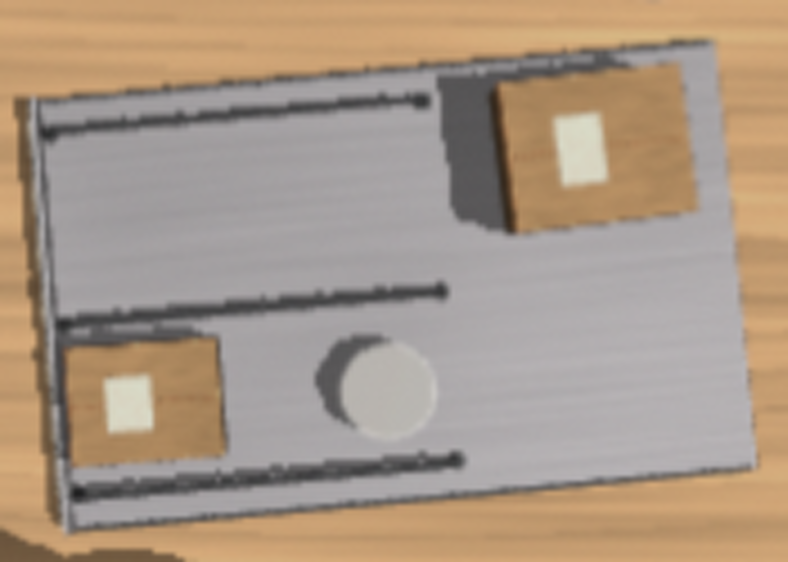

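View pics/c2.png

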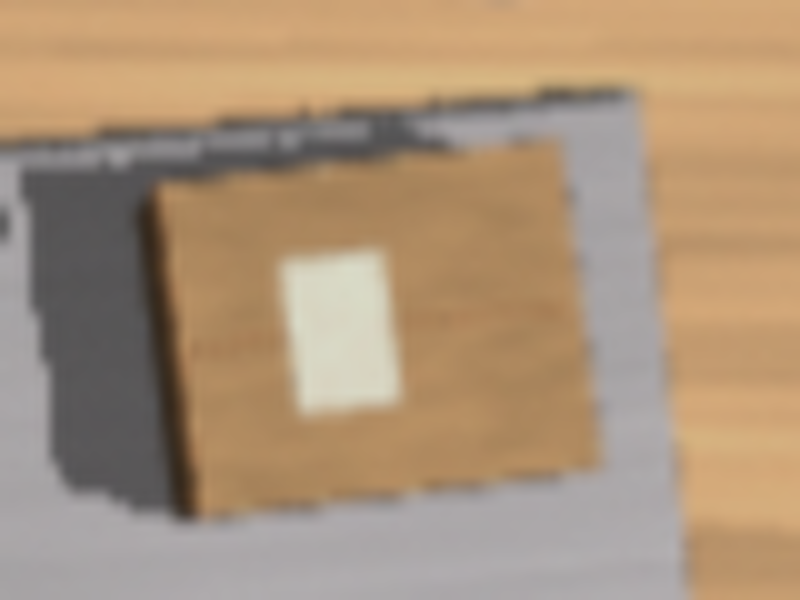

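View pics/c3.png

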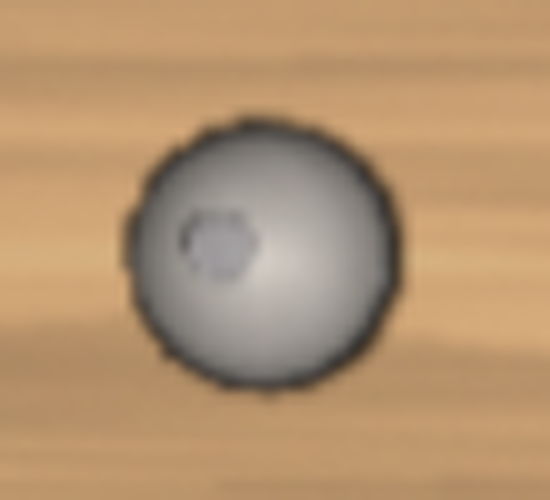

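```bash
cat > h.py <<'E'
import numpy as np,cv2
def px2w(f,pts,z):
    p=cv2.undistortPoints(np.array(pts,float).reshape(-1,1,2),f["camera_matrix"],f["distortion"]).reshape(-1,2)
    d=np.c_[p,np.ones(len(p))]@f["orientation"].T
    o=f["origin"]; return o+d*((z-o[2])/d[:,2])[:,None]
def crop(pts,s,ox,oy): return (np.array(pts,float)+.5)/s-.5+[ox,oy]
def w2px(f,P):
    R=f["orientation"].T; t=-R@f["origin"]
    return cv2.projectPoints(np.array(P,float).reshape(-1,1,3),cv2.Rodrigues(R)[0],t,f["camera_matrix"],f["distortion"])[0].reshape(-1,2)
def boxfit(C): # corners order: (+y -x... ) top corners UL,UR,LR,LL in image: (x+,y+),(x+,y-),(x-,y-),(x-,y+)
    L=np.array([[.049,.06],[.049,-.06],[-.049,-.06],[-.049,.06]])
    c=C[:,:2].mean(0);H=L.T@(C[:,:2]-c);th=np.arctan2(H[0,1]-H[1,0],H[0,0]+H[1,1])
    R=np.array([[np.cos(th),-np.sin(th)],[np.sin(th),np.cos(th)]])
    return c,th,(C[:,:2]-c)@R-L
E
python3 - <<'E'
from h import *
f=dict(np.load("top0.npz"))
r=px2w(f,crop([(45,132),(422,100),(65,323),(442,290),(78,491),(458,460)],4.5,215,180),.030);print(r)
for i in(0,2,4):
    d=r[i]-r[i+1];print(np.degrees(np.arctan2(-d[0],d[1])),np.linalg.norm(d))
# fit slide: known rail points
sx=[.131,.131,0,0,-.115,-.115];sy=[.207,-.055]*3
# rail fit: orientation then x offsets; plus corners of floor
fc=px2w(f,crop([(714,40),(757,467)],4.5,215,180),.008);print(fc)
A=np.array([[.131,.208],[.131,-.054],[0,.208],[0,-.054],[-.115,.208],[-.115,-.054],[.156,-.257],[-.14,-.257]])
B=np.vstack([r,fc])[:,:2]
a=A-A.mean(0);b=B-B.mean(0);H=a.T@b;th=np.arctan2(H[0,1]-H[1,0],H[0,0]+H[1,1])
R=np.array([[np.cos(th),-np.sin(th)],[np.sin(th),np.cos(th)]]);t=B.mean(0)-R@A.mean(0)
print("slide",t,th,np.degrees(th));print(((B-t)@R-A)*1e3)
C=px2w(f,crop([(158,188),(560,140),(600,467),(200,517)],10,310,180),.088)
c,bt,res=boxfit(C);print("box",c,bt,bt-th,"slide coords",(c-t)@R);print(res*1e3)
print("home",t+R@[.0655,.15])
print("plunger",px2w(f,crop([(222,244)],10,140,195),.062),px2w(f,crop([(265,254)],10,140,195),.0))
d=f["depth"];p=crop([(222,244)],10,140,195)[0];print(d[int(p[1])-1:int(p[1])+3,int(p[0])-1:int(p[0])+3])
E
```

```text
[[ 0.57002386  0.18489443  0.03      ]
 [ 0.5951526  -0.06941292  0.03      ]
 [ 0.44167006  0.16858402  0.03      ]
 [ 0.46748503 -0.08412762  0.03      ]
 [ 0.32959029  0.15772262  0.03      ]
 [ 0.35415942 -0.09605978  0.03      ]]
5.643217550684749 0.2555458516065817
5.8326413725654955 0.25402674368437883
5.529673223645697 0.25496892354099776
[[ 0.64123909 -0.27162683  0.008     ]
 [ 0.34928745 -0.30175208  0.008     ]]
slide [ 0.46194762 -0.03311437] 0.10160514308364185 5.8215458755155245
[[-1.36842312 -2.07776518]
 [-2.16378694  4.37762097]
 [ 0.28536441 -5.28507048]
 [ 0.33455744  2.6881906 ]
 [ 2.68196324 -4.72216088]
 [ 1.38312178  2.31222383]
 [-1.8256179   1.53203184]
 [ 0.6728211   1.17492929]]
box [ 0.56125491 -0.18092647] 0.13190516793582716 0.030300024852185303 slide coords [ 0.08380248 -0.15712255]
[[-0.88919976 -0.77798124]
 [-0.78431026  0.43833249]
 [ 1.06169007  1.32362573]
 [ 0.61181995 -0.98397698]]
home [0.51189525 0.12275571]
plunger [[0.53528075 0.36911345 0.062     ]] [[0.53499988 0.37185479 0.        ]]
[[1.3897412 1.3906314 1.3887801 1.3847268]
 [1.3872055 1.3880428 1.3895254 1.3867029]
 [1.3876883 1.3867536 1.3893874 1.3863018]
 [1.3908905 1.3874462 1.3876557 1.3831782]]
```

Run:
```python
import cv2
t=cv2.imread("pics/side0.png")
c=t[160:320,230:410];cv2.imwrite("pics/s1.png",cv2.resize(c,None,fx=4,fy=4,interpolation=cv2.INTER_CUBIC))
c=t[295:350,175:230];cv2.imwrite("pics/s2.png",cv2.resize(c,None,fx=10,fy=10,interpolation=cv2.INTER_CUBIC))
```

```text
(no output)
```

View pics/s1.png

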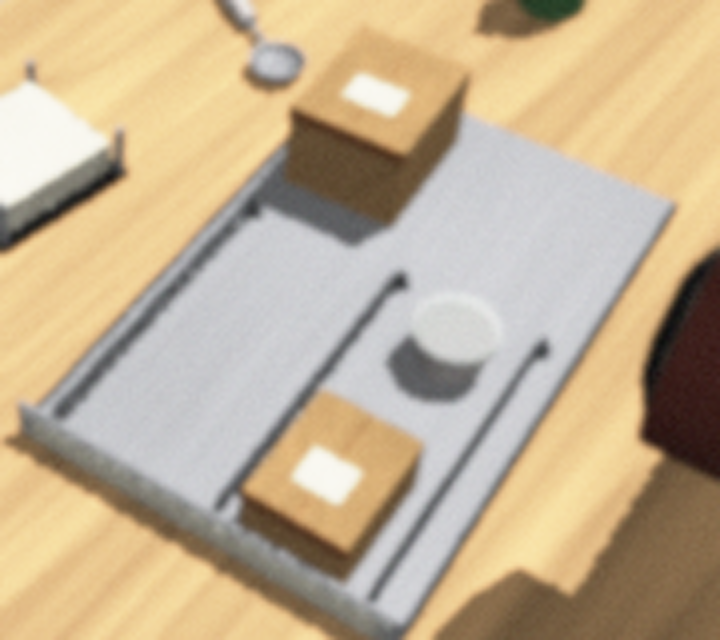

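View pics/s2.png

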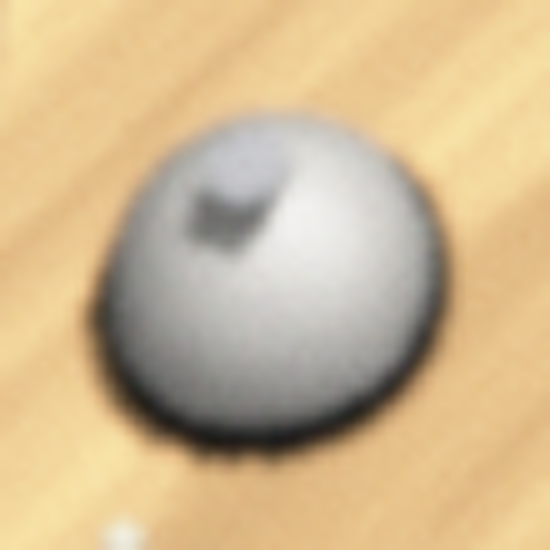

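```bash
cat >> h.py <<'E'
TH=0.1005; T0=np.array([0.46195-0.0005,-0.0331])
RS=np.array([[np.cos(TH),-np.sin(TH)],[np.sin(TH),np.cos(TH)]])
def s2w(p): return T0+RS@np.array(p)
def w2s(p): return (np.array(p)[:2]-T0)@RS
def shift(s,P):
    return s["orientation"].T@(np.array(P)-s["eef_pos"])
E
python3 - <<'E'
from h import *
from station import r
f=dict(np.load("top0.npz"))
im=f["pixels"].copy()
P=[]
for x in(-.115,0,.131): P+= [[*s2w((x,y)),.030] for y in np.linspace(-.055,.207,14)]
P+=[[*s2w(c),.008] for c in((.156,-.257),(-.14,-.257))]
P+=[[*s2w((x,.211)),.034] for x in np.linspace(-.14,.156,12)]
im=cv2.resize(im,None,fx=4.5,fy=4.5,interpolation=cv2.INTER_CUBIC)
for u in w2px(f,P): cv2.circle(im,tuple(int(v) for v in (u+.5)*4.5-.5),2,(0,0,255),-1)
cv2.imwrite("pics/ov.png",im[810:1372,967:1755])
print("scoop",px2w(f,[(358,172),(380,135),(352,178)],.01),"sani",px2w(f,[(440,215)],.1))
s=r.observe(); t=s2w((.173,-.157));print(t)
print(shift(s,[*t,.2]),shift(s,[*t,.035]))
print(np.degrees(np.arctan2(s["orientation"][1,0],s["orientation"][0,0])))
E
```

```text
scoop [[ 0.69182646 -0.22368699  0.01      ]
 [ 0.81017079 -0.29345845  0.01      ]
 [ 0.67276455 -0.2049809   0.01      ]] sani [[ 0.55607435 -0.45078292  0.1       ]]
[ 0.64932902 -0.17195055]
[-0.30609199 -0.59141533  0.03089701] [-0.30578012 -0.59137604  0.19589671]
-76.54891518111359
```

View pics/ov.png

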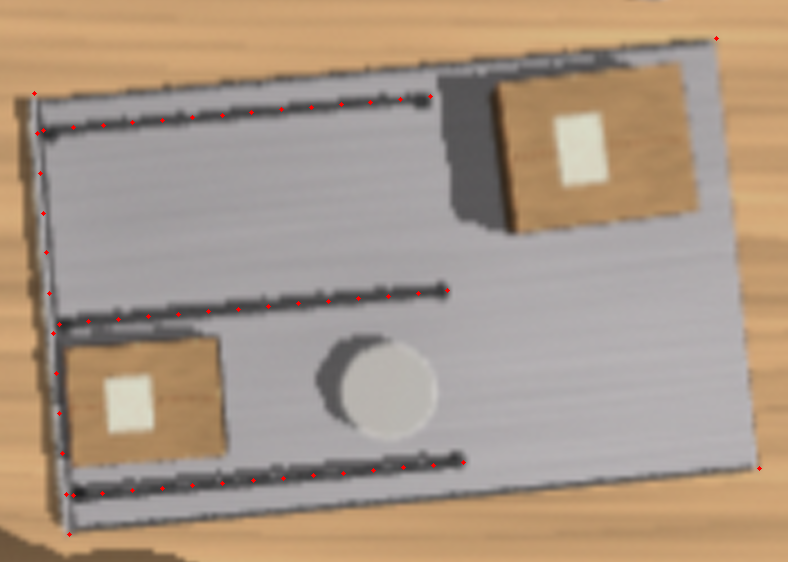

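Run:
```python
from h import *
from station import r
s=r.observe()
t=s2w((.163,-.147));print(t)
print(shift(s,[*t,.2]),shift(s,[*t,.035]))
```

```text
[ 0.63837617 -0.16300432]
[-0.3173406  -0.58284395  0.03091623] [-0.31702873 -0.58280467  0.19591593]
```

Emit:
{"api": "arm_command", "payload": {"moves": [[-0.023, -0.042, 0, 0.134, 0.5], [-0.045, -0.083, 0, 0.134, 0.5], [-0.068, -0.125, 0, 0.134, 0.5], [-0.091, -0.167, 0, 0.134, 0.5], [-0.113, -0.208, 0, 0.134, 0.5], [-0.136, -0.25, 0, 0.134, 0.5], [-0.159, -0.291, 0, 0.134, 0.5], [-0.181, -0.333, 0, 0.134, 0.5], [-0.204, -0.375, 0, 0.134, 0.5], [-0.227, -0.416, 0, 0.134, 0.5], [-0.249, -0.458, 0, 0.134, 0.5], [-0.272, -0.5, 0, 0.134, 0.5], [-0.295, -0.541, 0, 0.134, 0.5], [-0.317, -0.583, 0, 0.134, 0.5], [-0.317, -0.583, 0, 0.134, 0.5], [-0.317, -0.583, 0.04, 0.134, 0.5], [-0.317, -0.583, 0.08, 0.134, 0.5], [-0.317, -0.583, 0.1, 0.134, 0.5], [-0.317, -0.583, 0.1, 0.134, 0.5], [-0.317, -0.583, 0.1, 0.134, 0.5]]}}

```text
time_s: 2.1
eef_pos: [0.6384, -0.1642, 0.1313]
orientation: [[0.1, -0.995, -0.001], [-0.995, -0.1, 0.0], [-0.0, 0.001, -1.0]]
ft_force: [-0.7, -0.1, 0.8]
grip_width: 0.0424
```

```bash
cat > look.py <<'E'
import sys
from h import *
from station import r
n=sys.argv[1]
for c in("top","side"):
    f=r.grab_frame(c);cv2.imwrite(f"pics/{c}{n}.png",f["pixels"]);np.savez(f"{c}{n}.npz",**f)
s=r.observe();print(s["time_s"],s["eef_pos"],"slide",w2s(s["eef_pos"]),"yaw",np.degrees(np.arctan2(s["orientation"][1,0],s["orientation"][0,0])),"want",np.degrees(TH)-90,s["ft_force"],s["grip_width"])
E
python3 look.py 1; python3 -c "
import cv2
a=cv2.imread('pics/top1.png')[150:270,210:400];b=cv2.imread('pics/side1.png')[110:320,230:420]
cv2.imwrite('pics/t1c.png',cv2.resize(a,None,fx=4,fy=4,interpolation=2));cv2.imwrite('pics/s1c.png',cv2.resize(b,None,fx=2.8,fy=2.8,interpolation=2))"
```

```text
2.2 [ 0.63979061 -0.16464077  0.13375393] slide [ 0.16424312 -0.14877011] yaw -84.24264169351041 want -84.24177415893523 [ 0.60954215 -0.12862791  0.69379053] 0.04244228525406127
```

View pics/t1c.png

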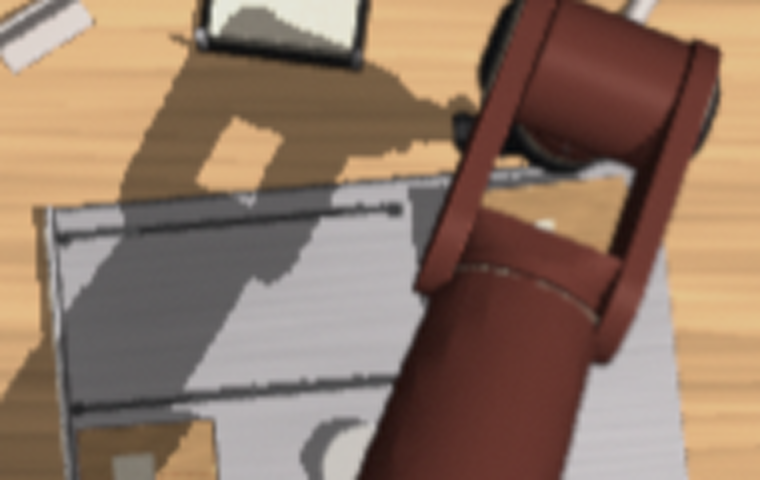

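View pics/s1c.png

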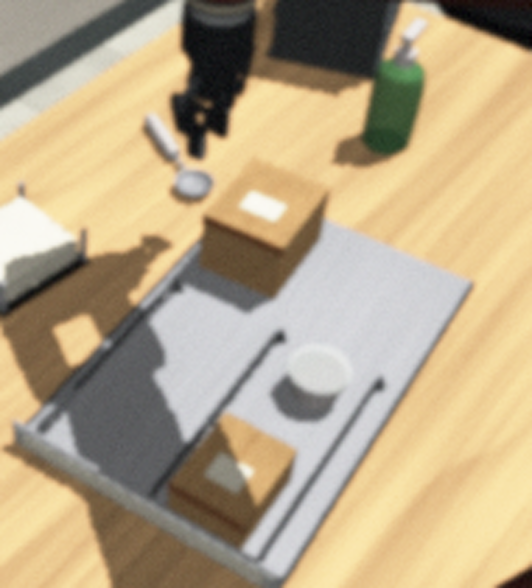

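Emit:
{"api": "arm_command", "payload": {"moves": [[0, 0, 0.03, 0, 0.5], [0, 0, 0.06, 0, 0.5], [0, 0, 0.09, 0, 0.5], [0, 0, 0.097, 0, 0.5], [0, 0, 0.097, 0, 0.5], [0, 0.005, 0.097, 0, 0.5], [0, 0.01, 0.097, 0, 0.5], [0, 0.013, 0.097, 0, 0.5], [0, 0.016, 0.097, 0, 0.5], [0, 0.018, 0.097, 0, 0.5], [0, 0.02, 0.097, 0, 0.5], [0, 0.022, 0.097, 0, 0.5], [0, 0.024, 0.097, 0, 0.5], [0, 0.026, 0.097, 0, 0.5], [0, 0.028, 0.097, 0, 0.5], [0, 0.028, 0.097, 0, 0.5]]}}

```text
time_s: 3.8
eef_pos: [0.6103, -0.1667, 0.0341]
orientation: [[0.101, -0.995, -0.001], [-0.995, -0.101, 0.0], [-0.0, 0.001, -1.0]]
ft_force: [2.5, -0.3, 1.5]
grip_width: 0.0427
```

```bash
python3 look.py 2; python3 -c "
import cv2
a=cv2.imread('pics/top2.png')[150:270,210:400];b=cv2.imread('pics/side2.png')[110:320,230:420]
cv2.imwrite('pics/t2c.png',cv2.resize(a,None,fx=4,fy=4,interpolation=2));cv2.imwrite('pics/s2c.png',cv2.resize(b,None,fx=2.8,fy=2.8,interpolation=2))"
```

```text
3.9 [ 0.61027585 -0.16662237  0.03391011] slide [ 0.13467847 -0.14778047] yaw -84.2263388323206 want -84.24177415893523 [2.42450996 1.03777411 1.38923843] 0.04261151372294273
```

View pics/s2c.png

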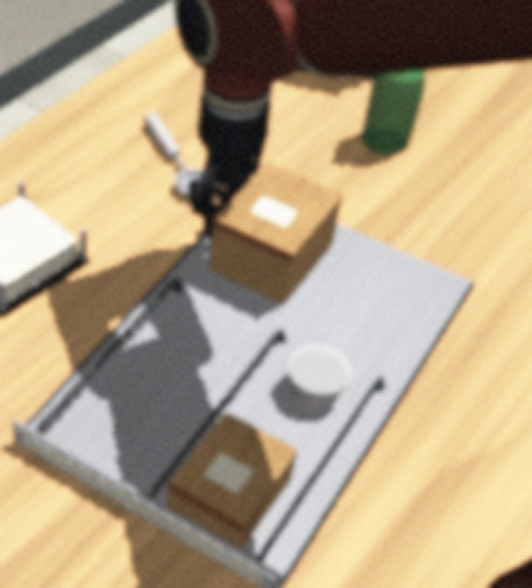

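View pics/t2c.png

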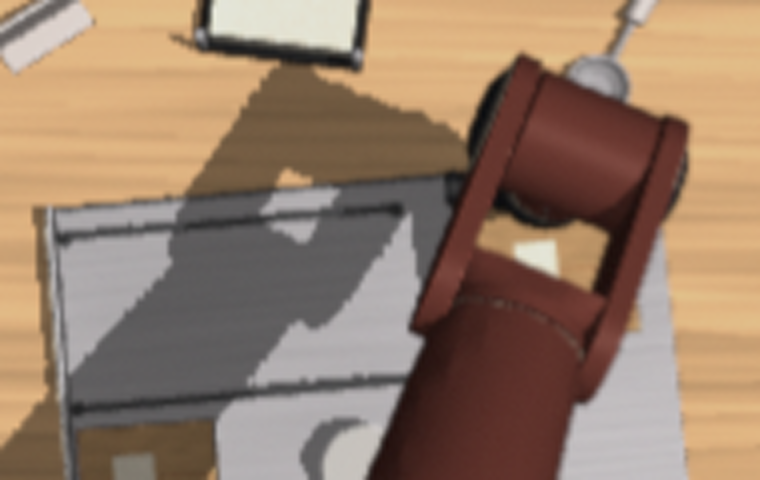

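Emit:
{"api": "arm_command", "payload": {"moves": [[0, 0.002, 0, 0, 0.5], [0, 0.004, 0, 0, 0.5], [0, 0.006, 0, 0, 0.5], [0, 0.008, 0, 0, 0.5], [0, 0.009, 0, 0, 0.5], [0, 0.009, 0, 0, 0.5], [0, 0.009, 0, 0, 0.5], [0, 0.0, 0, 0, 0.5], [0, -0.025, 0, 0, 0.5], [0, -0.025, -0.04, 0, 0.5], [0, -0.025, -0.08, 0, 0.5], [0, -0.025, -0.12, 0, 0.5], [0, -0.025, -0.16, 0, 0.5], [0.04, -0.025, -0.165, -0.149, 0.5], [0.08, -0.025, -0.165, -0.298, 0.5], [0.12, -0.025, -0.165, -0.447, 0.5], [0.16, -0.025, -0.165, -0.596, 0.5], [0.16, -0.025, -0.165, -0.745, 0.5], [0.16, -0.025, -0.165, -0.894, 0.5]]}}

```text
time_s: 5.8
eef_pos: [0.6516, -0.325, 0.1985]
orientation: [[0.841, -0.541, -0.001], [-0.541, -0.841, 0.001], [-0.002, 0.0, -1.0]]
ft_force: [0.9, 0.6, -0.1]
grip_width: 0.0425
```

```bash
python3 look.py 3; python3 -c "
import cv2
a=cv2.imread('pics/top3.png')[150:270,210:400];b=cv2.imread('pics/side3.png')[140:240,270:400]
cv2.imwrite('pics/t3c.png',cv2.resize(a,None,fx=4,fy=4,interpolation=2));cv2.imwrite('pics/s3c.png',cv2.resize(b,None,fx=6,fy=6,interpolation=2))"
```

```text
5.9 [ 0.65177038 -0.32380532  0.19870888] slide [ 0.16019332 -0.30833347] yaw -33.056099428693855 want -84.24177415893523 [-0.09689068 -0.11741989 -0.28067999] 0.042519770453353735
```

View pics/s3c.png

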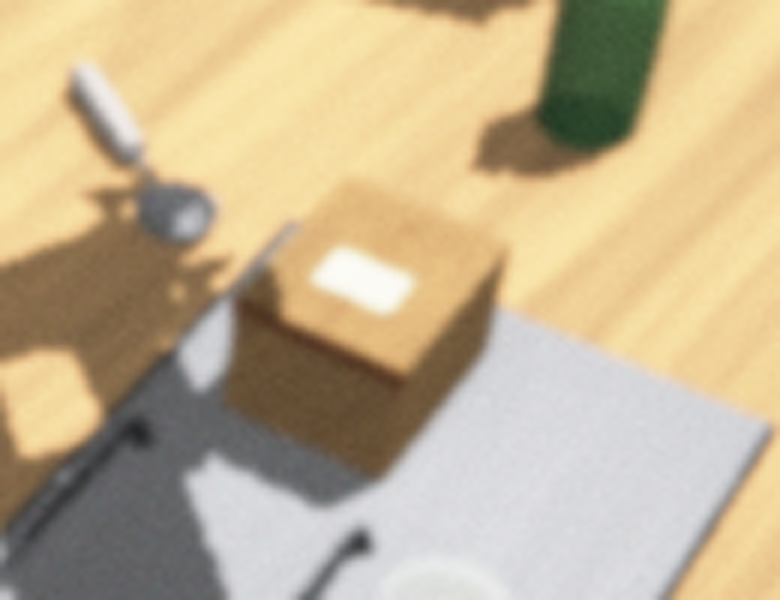

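View pics/t3c.png

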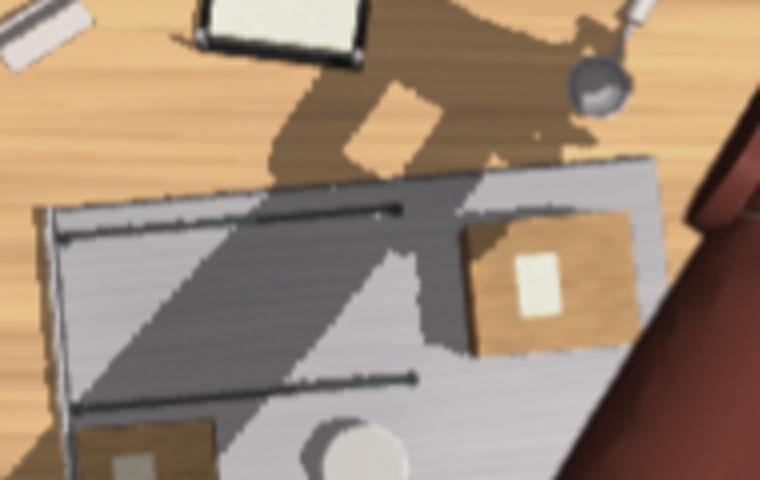

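```bash
cat > bx.py <<'E'
from h import *
def rep(C):
    c,bt,res=boxfit(C);print("box slide",w2s(c),"skew",bt-TH);print((res*1e3).round(1).tolist())
E
python3 - <<'E'
from bx import *
from station import r
f=dict(np.load("top3.npz"))
rep(px2w(f,crop([(468,227),(630,212),(641,344),(480,355)],4,210,150),.088))
f0=dict(np.load("top0.npz"))
g=dict(np.load("side3.npz"))
rep(px2w(g,crop([(238,297),(350,183),(508,250),(405,383)],6,270,140),.088))
s=r.observe()
print([shift(s,[*s2w((.0655,y)),z]) for y,z in((-.275,.198),(-.275,.035))])
E
```

```text
box slide [ 0.05988771 -0.15709485] skew -0.007874945725943563
[[-2.3, -0.4], [-0.8, 0.4], [0.8, 1.2], [2.3, -1.2]]
box slide [ 0.0598357  -0.15531489] skew -0.013520625710216824
[[-0.4, -4.4], [-1.3, 2.2], [3.1, 1.3], [-1.3, 0.8]]
[array([-0.09467567,  0.0333807 ,  0.00083362]), array([-0.09446955,  0.03335615,  0.16383349])]
```

Run:
```python
from h import *
from station import r
s=r.observe()
print([shift(s,[*s2w((.060,y)),z]) for y,z in((-.262,.198),(-.262,.035))])
```

```text
[array([-0.10710954,  0.02669874,  0.00084834]), array([-0.10690342,  0.02667419,  0.16384821])]
```

Emit:
{"api": "arm_command", "payload": {"moves": [[-0.036, 0.009, 0, -0.149, 0.5], [-0.071, 0.018, 0, -0.298, 0.5], [-0.107, 0.027, 0, -0.447, 0.5], [-0.107, 0.027, 0, -0.596, 0.5], [-0.107, 0.027, 0, -0.678, 0.5], [-0.107, 0.027, 0, -0.678, 0.5], [-0.107, 0.027, 0.04, -0.678, 0.5], [-0.107, 0.027, 0.08, -0.678, 0.5], [-0.107, 0.027, 0.12, -0.678, 0.5], [-0.107, 0.027, 0.15, -0.678, 0.5], [-0.107, 0.027, 0.163, -0.678, 0.5], [-0.107, 0.027, 0.163, -0.678, 0.5], [-0.107, 0.027, 0.163, -0.678, 0.5]]}}

```text
time_s: 7.2
eef_pos: [0.5485, -0.2884, 0.0379]
orientation: [[0.995, 0.101, 0.002], [0.101, -0.995, -0.001], [0.002, 0.001, -1.0]]
ft_force: [-0.1, -0.3, 0.8]
grip_width: 0.0428
```

```bash
python3 look.py 4; python3 -c "
import cv2
b=cv2.imread('pics/side4.png')[110:270,260:430]
cv2.imwrite('pics/s4c.png',cv2.resize(b,None,fx=3.7,fy=3.7,interpolation=2))"
```

```text
7.3 [ 0.54905638 -0.28885073  0.03902168] slide [ 0.06150462 -0.26324988] yaw 5.808522915346101 want -84.24177415893523 [-0.26368653 -0.83402554  1.03446954] 0.04299611204729278
```

View pics/s4c.png

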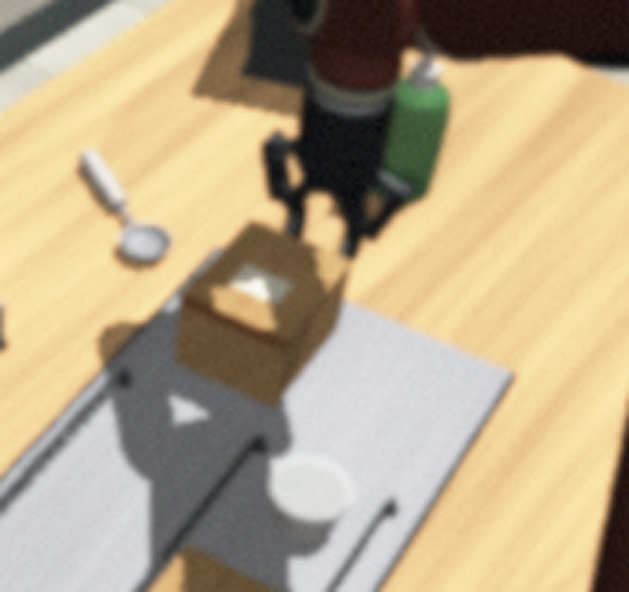

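Emit:
{"api": "arm_command", "payload": {"moves": [[0, -0.01, 0.003, 0, 0.5], [0, -0.018, 0.003, 0, 0.5], [0, -0.023, 0.003, 0, 0.5], [0, -0.027, 0.003, 0, 0.5], [0, -0.031, 0.003, 0, 0.5], [0, -0.035, 0.003, 0, 0.5], [0, -0.039, 0.003, 0, 0.5], [0, -0.043, 0.003, 0, 0.5], [0, -0.048, 0.003, 0, 0.5], [0, -0.053, 0.003, 0, 0.5], [0, -0.058, 0.003, 0, 0.5], [0.0005, -0.063, 0.003, 0, 0.5], [0.0005, -0.068, 0.003, 0, 0.5], [0.001, -0.073, 0.003, 0, 0.5], [0.001, -0.078, 0.003, 0, 0.5], [0.001, -0.083, 0.003, 0, 0.5], [0.001, -0.086, 0.003, 0, 0.5], [0.001, -0.086, 0.003, 0, 0.5]]}}

```text
time_s: 9.1
eef_pos: [0.5394, -0.2013, 0.0332]
orientation: [[0.995, 0.102, -0.0], [0.102, -0.995, 0.001], [-0.0, -0.001, -1.0]]
ft_force: [0.5, -0.3, 0.7]
grip_width: 0.0425
```

```bash
python3 look.py 5; python3 -c "
import cv2
a=cv2.imread('pics/top5.png')[170:270,210:360];b=cv2.imread('pics/side5.png')[150:300,240:400]
cv2.imwrite('pics/t5c.png',cv2.resize(a,None,fx=5,fy=5,interpolation=2));cv2.imwrite('pics/s5c.png',cv2.resize(b,None,fx=4,fy=4,interpolation=2))"
```

```text
9.2 [ 0.53913622 -0.20126887  0.0328278 ] slide [ 0.06042169 -0.17511464] yaw 5.84774744162552 want -84.24177415893523 [-0.22567802  0.98009714 -0.63388804] 0.04268020936909115
```

View pics/s5c.png

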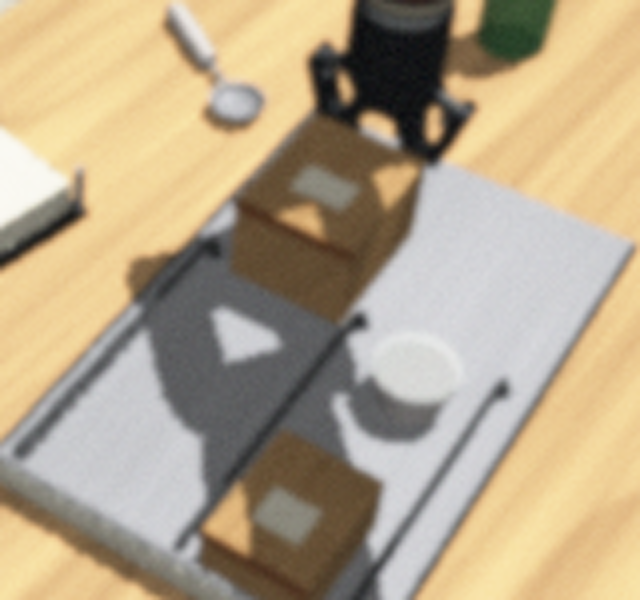

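View pics/t5c.png

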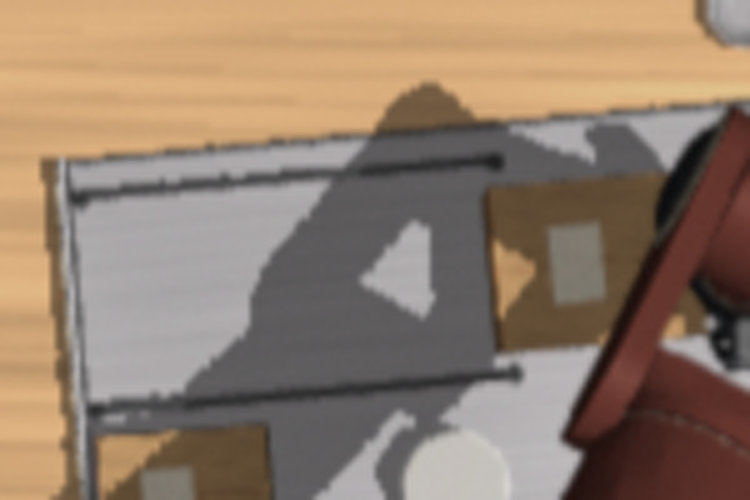

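```bash
cat > fr.py <<'E'
from h import *
def fr(f,pts,s,ox,oy):
    P=px2w(f,crop(pts,s,ox,oy),.088);S=np.array([w2s(p) for p in P]);d=S[0]-S[1]
    print("front corners",S.round(4).tolist(),"mid",S[:2].mean(0).round(4),"skew",np.arctan2(d[1],d[0]).round(4),"w",np.linalg.norm(d).round(4))
E
python3 - <<'E'
from fr import *
fr(dict(np.load("top5.npz")),[(490,187),(500,350),(577,263)],5,210,170)
fr(dict(np.load("top3.npz")),[(468,227),(480,355),(540,285)],4,210,150)
g=dict(np.load("side5.npz"))
fr(g,[(236,200),(350,256),(324,187)],4,240,150)
# rails near mouth measured
P=px2w(dict(np.load("top5.npz")),crop([(495,161),(515,374),(300,177),(300,392)],5,210,170),.03);print([w2s(p).round(4).tolist() for p in P])
E
```

```text
front corners [[0.11, -0.0425], [0.0153, -0.0398], [0.0616, -0.0889]] mid [ 0.0626 -0.0411] skew -0.0291 w 0.0948
front corners [[0.107, -0.0979], [0.0137, -0.0979], [0.0604, -0.1462]] mid [ 0.0604 -0.0979] skew 0.0004 w 0.0933
front corners [[0.1111, -0.0421], [0.0139, -0.04], [0.0648, -0.0921]] mid [ 0.0625 -0.041 ] skew -0.0215 w 0.0971
[[0.1294, -0.0502], [-0.0001, -0.0506], [0.13, 0.0686], [0.0004, 0.0796]]
```

Emit:
{"api": "arm_command", "payload": {"moves": [[0, -0.004, 0, 0, 0.5], [0, -0.009, 0, 0, 0.5], [0, -0.015, 0, 0, 0.5], [0, -0.021, 0, 0, 0.5], [0.0005, -0.027, 0, 0, 0.5], [0.0005, -0.033, 0, 0, 0.5], [0.0005, -0.039, 0, 0, 0.5], [0.001, -0.045, 0, 0, 0.5], [0.001, -0.051, 0, 0, 0.5], [0.001, -0.057, 0, 0, 0.5], [0.0015, -0.063, 0, 0, 0.5], [0.0015, -0.069, 0, 0, 0.5], [0.0015, -0.075, 0, 0, 0.5], [0.002, -0.081, 0, 0, 0.5], [0.002, -0.087, 0, 0, 0.5], [0.002, -0.093, 0, 0, 0.5], [0.002, -0.098, 0, 0, 0.5], [0.002, -0.1, 0, 0, 0.5], [0.002, -0.1, 0, 0, 0.5]]}}

```text
time_s: 11.1
eef_pos: [0.5313, -0.1017, 0.0333]
orientation: [[0.995, 0.102, -0.0], [0.102, -0.995, 0.001], [-0.0, -0.001, -1.0]]
ft_force: [-0.2, -0.9, 0.2]
grip_width: 0.0427
```

```bash
python3 look.py 6; python3 -c "
import cv2
a=cv2.imread('pics/top6.png')[170:270,210:360];b=cv2.imread('pics/side6.png')[150:300,240:400]
cv2.imwrite('pics/t6c.png',cv2.resize(a,None,fx=5,fy=5,interpolation=2));cv2.imwrite('pics/s6c.png',cv2.resize(b,None,fx=4,fy=4,interpolation=2))"
```

```text
11.2 [ 0.53132564 -0.10202505  0.03330411] slide [ 0.06260774 -0.07558795] yaw 5.842335100805829 want -84.24177415893523 [-0.29315588 -0.10242333 -0.2269902 ] 0.042631856324464486
```

View pics/s6c.png

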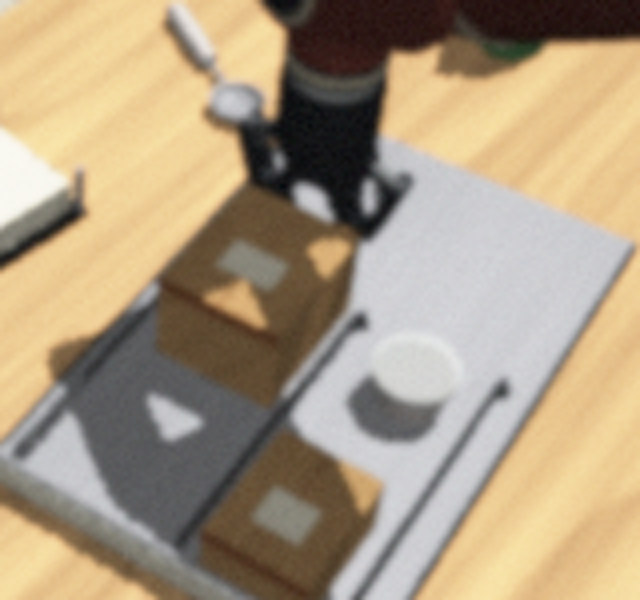

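View pics/t6c.png

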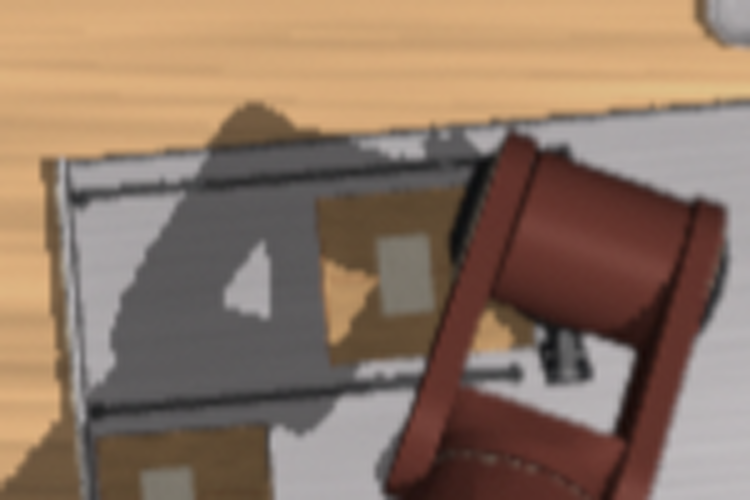

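Run:
```python
from fr import *
fr(dict(np.load("top6.npz")),[(316,199),(329,364),(404,273)],5,210,170)
fr(dict(np.load("side6.npz")),[(161,285),(277,342),(252,266)],4,240,150)
```

```text
front corners [[0.1118, 0.0589], [0.0158, 0.0596], [0.0645, 0.0117]] mid [0.0638 0.0593] skew -0.0067 w 0.0961
front corners [[0.1084, 0.0616], [0.015, 0.0602], [0.066, 0.009]] mid [0.0617 0.0609] skew 0.0146 w 0.0935
```

Emit:
{"api": "arm_command", "payload": {"moves": [[0, -0.004, 0, 0, 0.5], [0, -0.01, 0, 0, 0.5], [0, -0.018, 0, 0, 0.5], [0, -0.026, 0, 0, 0.5], [0, -0.034, 0, 0, 0.5], [0, -0.042, 0, 0, 0.5], [0.0005, -0.05, 0, 0, 0.5], [0.0005, -0.058, 0, 0, 0.5], [0.0005, -0.066, 0, 0, 0.5], [0.0005, -0.074, 0, 0, 0.5], [0.0005, -0.082, 0, 0, 0.5], [0.001, -0.09, 0, 0, 0.5], [0.001, -0.098, 0, 0, 0.5], [0.001, -0.106, 0, 0, 0.5], [0.001, -0.114, 0, 0, 0.5], [0.001, -0.122, 0, 0, 0.5], [0.001, -0.13, 0, 0, 0.5], [0.001, -0.135, 0, 0, 0.5], [0.001, -0.138, 0, 0, 0.5], [0.001, -0.14, 0, 0, 0.5]]}}

```text
time_s: 13.2
eef_pos: [0.5181, 0.0372, 0.0333]
orientation: [[0.995, 0.102, -0.0], [0.102, -0.995, -0.0], [-0.0, 0.0, -1.0]]
ft_force: [0.8, -3.1, 1.0]
grip_width: 0.0427
```

Emit:
{"api": "arm_command", "payload": {"moves": [[0, -0.001, 0, 0, 0.5], [0, -0.002, 0, 0, 0.5], [0, -0.003, 0, 0, 0.5], [0, -0.004, 0, 0, 0.5], [0, -0.005, 0, 0, 0.5], [0, -0.006, 0, 0, 0.5], [0, -0.007, 0, 0, 0.5], [0, -0.007, 0, 0, 0.5]]}}

```text
time_s: 14.0
eef_pos: [0.5174, 0.0441, 0.0333]
orientation: [[0.995, 0.102, 0.0], [0.102, -0.995, 0.0], [0.0, -0.0, -1.0]]
ft_force: [0.7, -2.5, 1.9]
grip_width: 0.0429
```

```bash
python3 look.py 7; python3 -c "
import cv2
a=cv2.imread('pics/top7.png')[170:270,210:360];b=cv2.imread('pics/side7.png')[170:320,220:380]
cv2.imwrite('pics/t7c.png',cv2.resize(a,None,fx=5,fy=5,interpolation=2));cv2.imwrite('pics/s7c.png',cv2.resize(b,None,fx=4,fy=4,interpolation=2))"
```

```text
14.1 [0.51739975 0.04412912 0.03330407] slide [0.0634159  0.07122594] yaw 5.845011974171063 want -84.24177415893523 [ 0.10977218 -2.10241175  1.29227493] 0.04264182827524607
```

View pics/s7c.png

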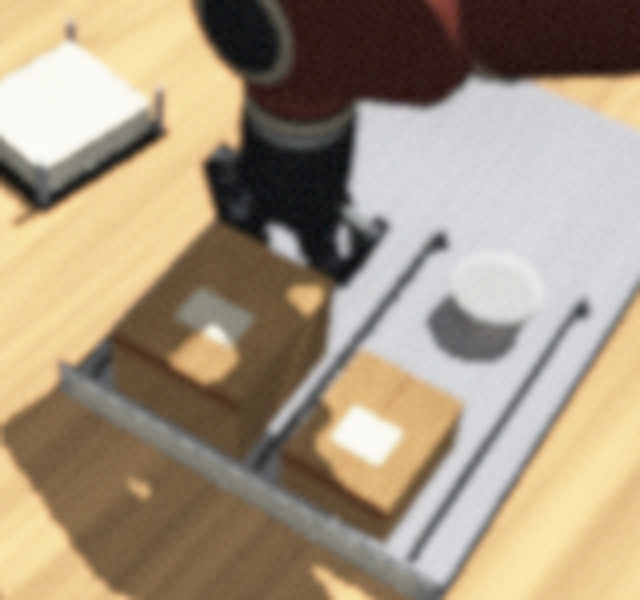

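View pics/t7c.png

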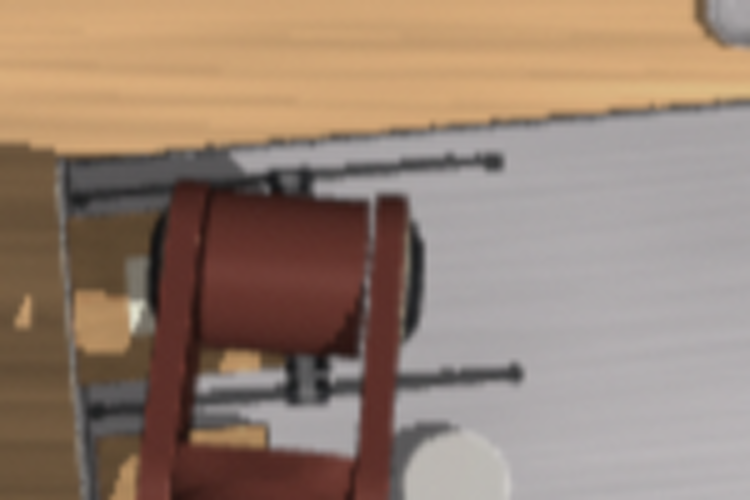

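Emit:
{"api": "arm_command", "payload": {"moves": [[0, -0.001, 0, 0, 0.5], [0, -0.002, 0, 0, 0.5], [0, -0.003, 0, 0, 0.5]]}}

```text
time_s: 14.4
eef_pos: [0.5171, 0.0469, 0.0333]
orientation: [[0.995, 0.102, -0.0], [0.102, -0.995, -0.0], [-0.0, 0.0, -1.0]]
ft_force: [-0.0, -3.8, 0.7]
grip_width: 0.0429
```

Emit:
{"api": "arm_command", "payload": {"moves": [[0, -0.001, 0, 0, 0.5], [0, -0.002, 0, 0, 0.5]]}}

```text
time_s: 14.6
eef_pos: [0.5169, 0.0489, 0.0333]
orientation: [[0.995, 0.102, 0.0], [0.102, -0.995, -0.0], [0.0, 0.0, -1.0]]
ft_force: [2.4, -6.5, 1.0]
grip_width: 0.0427
```

Emit:
{"api": "arm_command", "payload": {"moves": [[0, -0.0005, 0, 0, 0.5], [0, -0.001, 0, 0, 0.5]]}}

```text
time_s: 14.8
eef_pos: [0.517, 0.0489, 0.0334]
orientation: [[0.995, 0.102, 0.0], [0.102, -0.995, -0.003], [0.0, 0.003, -1.0]]
ft_force: [1.8, -9.1, 1.2]
grip_width: 0.0429
```

Emit:
{"api": "arm_command", "payload": {"moves": [[0, -0.0005, 0, 0, 0.5], [0, -0.001, 0, 0, 0.5], [0, -0.0015, 0, 0, 0.5], [0, -0.0015, 0, 0, 0.5]]}}

```text
time_s: 15.2
eef_pos: [0.5171, 0.0489, 0.0338]
orientation: [[0.995, 0.102, 0.0], [0.102, -0.995, -0.005], [-0.0, 0.005, -1.0]]
ft_force: [-1.2, -14.4, 3.5]
grip_width: 0.0429
```

Emit:
{"api": "arm_command", "payload": {"moves": [[0, 0.01, 0, 0, 0.5], [0, 0.03, 0, 0, 0.5], [0, 0.045, 0, 0, 0.5], [0, 0.045, -0.03, 0, 0.5], [0, 0.045, -0.07, 0, 0.5], [0, 0.045, -0.11, 0, 0.5], [0, 0.045, -0.15, 0, 1], [0, 0.045, -0.19, 0, 1], [0, 0.075, -0.21, 0, 1], [0, 0.12, -0.22, 0, 1], [0, 0.16, -0.22, 0, 1], [0, 0.2, -0.22, 0, 1], [0, 0.2, -0.22, 0, 1]]}}

```text
time_s: 16.5
eef_pos: [0.5368, -0.1512, 0.2528]
orientation: [[0.995, 0.097, -0.0], [0.097, -0.995, 0.0], [-0.0, -0.0, -1.0]]
ft_force: [0.6, 0.6, 0.2]
grip_width: -0.0001
```

```bash
python3 look.py 8; python3 -c "
import cv2
a=cv2.imread('pics/top8.png')[170:270,210:360];b=cv2.imread('pics/side8.png')[170:320,220:380]
cv2.imwrite('pics/t8c.png',cv2.resize(a,None,fx=5,fy=5,interpolation=2));cv2.imwrite('pics/s8c.png',cv2.resize(b,None,fx=4,fy=4,interpolation=2))
a=cv2.imread('pics/top8.png')[145:280,70:230]
cv2.imwrite('pics/b8c.png',cv2.resize(a,None,fx=4,fy=4,interpolation=2))"
```

```text
16.6 [ 0.53669702 -0.14789637  0.25263997] slide [ 0.06334971 -0.12176672] yaw 5.7461122840396754 want -84.24177415893523 [-0.20014104 -0.0209876  -1.22939807] -0.00015601894827135603
```

View pics/s8c.png

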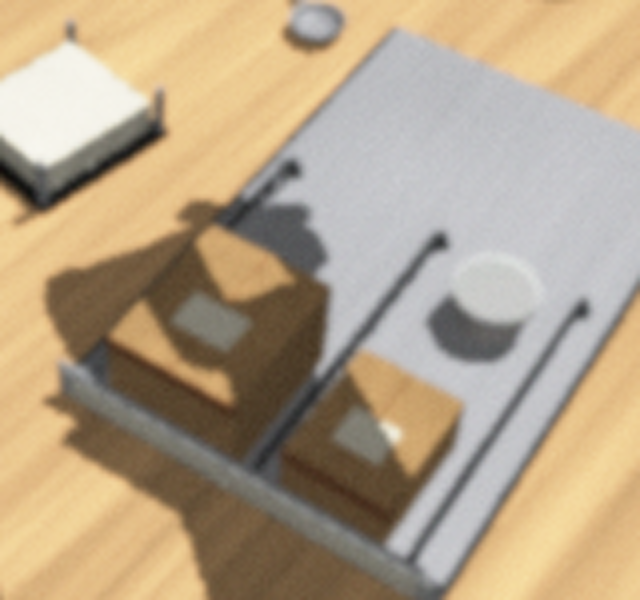

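View pics/t8c.png

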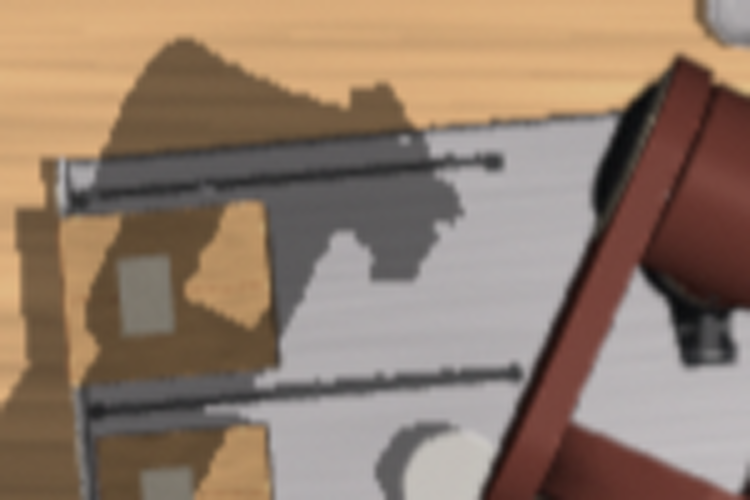

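View pics/b8c.png

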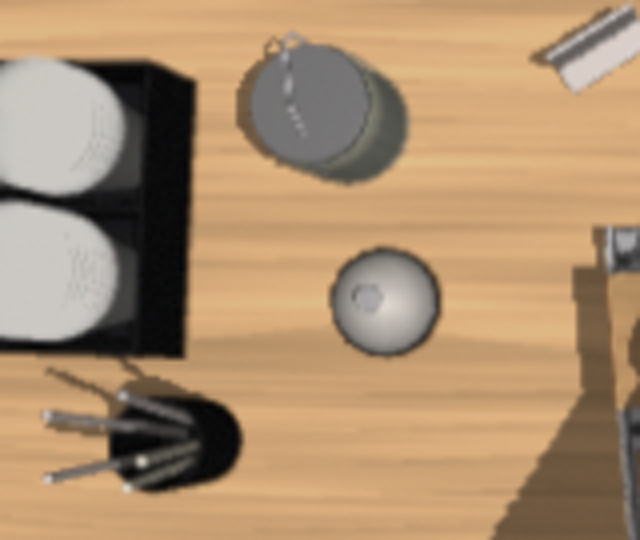

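Run:
```python
from bx import *
from station import r
f=dict(np.load("top8.npz"))
rep(px2w(f,crop([(63,217),(266,200),(278,366),(80,386)],5,210,170),.088))
print("plunger",px2w(f,crop([(367,297)],4,70,145),.062),px2w(f,crop([(385,302)],4,70,145),.005))
print("jar base",px2w(f,crop([(350,128)],4,70,145),.01),"jar top",px2w(f,crop([(311,105)],4,70,145),.125))
g=dict(np.load("side0.npz"))
print("plunger side",px2w(g,crop([(247,162)],10,175,295),.062))
P=[np.array([.535,.3705,.062])]
print(w2px(g,P),w2px(f,P))
s=r.observe();
for z in(.25,.09,.066,.056): print(shift(s,[.535,.3695,z]))
```

```text
box slide [0.06511255 0.14714815] skew 0.005883557974823331
[[0.4, -0.6], [-0.7, 0.6], [0.7, 2.3], [-0.4, -2.2]]
plunger [[0.535487   0.37026168 0.062     ]] [[0.53424511 0.37110823 0.005     ]]
jar base [[0.66958403 0.40232496 0.01      ]] jar top [[0.67058392 0.3995271  0.125     ]]
plunger side [[0.53691637 0.36692606 0.062     ]]
[[198.65685848 312.26474433]] [[161.29155041 219.03652969]]
[ 0.05011554 -0.51496055  0.00359387]
[ 0.0502392  -0.51465214  0.16359353]
[ 0.05025775 -0.51460588  0.18759348]
[ 0.05026547 -0.5145866   0.19759345]
```

Emit:
{"api": "arm_command", "payload": {"moves": [[0.004, -0.04, 0, 0, 1], [0.008, -0.083, 0, 0, 1], [0.012, -0.126, 0, 0, 1], [0.017, -0.17, 0, 0, 1], [0.021, -0.213, 0, 0, 1], [0.025, -0.256, 0, 0, 1], [0.029, -0.3, 0, 0, 1], [0.034, -0.343, 0, 0, 1], [0.038, -0.386, 0, 0, 1], [0.042, -0.43, 0, 0, 1], [0.046, -0.473, 0, 0, 1], [0.05, -0.505, 0, 0, 1], [0.05, -0.515, 0, 0, 1], [0.05, -0.515, 0, 0, 1], [0.05, -0.515, 0.05, 0, 1], [0.05, -0.515, 0.09, 0, 1], [0.05, -0.515, 0.12, 0, 1], [0.05, -0.515, 0.15, 0, 1], [0.05, -0.515, 0.15, 0, 1], [0.05, -0.515, 0.15, 0, 1]]}}

```text
time_s: 18.6
eef_pos: [0.5341, 0.3689, 0.1035]
orientation: [[0.995, 0.101, -0.001], [0.101, -0.995, -0.001], [-0.001, 0.0, -1.0]]
ft_force: [0.1, 0.7, 0.1]
grip_width: -0.0001
```

```bash
python3 look.py 9; python3 -c "
import cv2
b=cv2.imread('pics/side9.png')[250:360,140:280]
cv2.imwrite('pics/s9c.png',cv2.resize(b,None,fx=5.5,fy=5.5,interpolation=2))"
python3 - <<'E'
from h import *
from station import r
s=r.observe();print(shift(s,[.5355,.3695,.062]),s["joints"].round(1))
E
```

```text
18.7 [0.53575917 0.37008077 0.10617021] slide [0.11438571 0.39369086] yaw 5.811717586929142 want -84.24177415893523 [ 0.10666743 -0.02036016  0.05817369] -0.0002529527451962659
[-0.00048285  0.00061665  0.04416784] [28.1 12.2 94.7 -0.  72.8 22.3]
```

View pics/s9c.png

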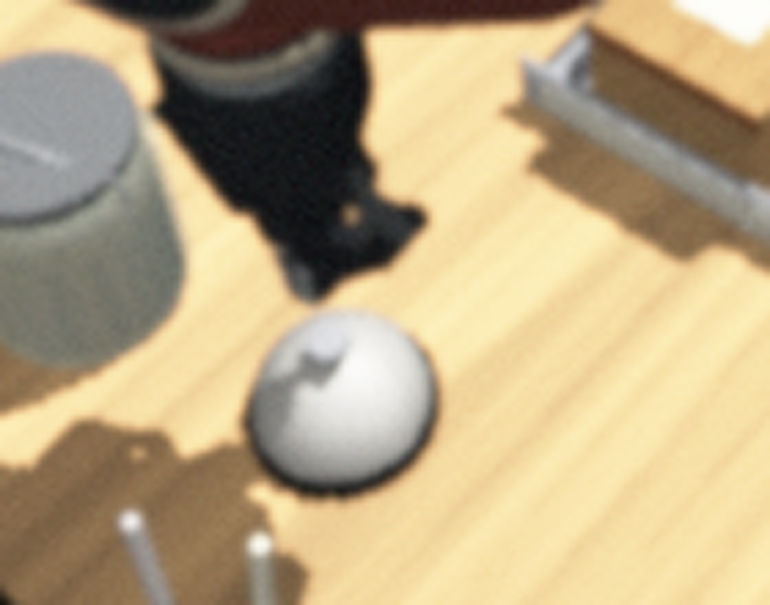

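Emit:
{"api": "arm_command", "payload": {"moves": [[0, 0, 0.02, 0, 1], [0, 0, 0.034, 0, 1], [0, 0, 0.038, 0, 1], [0, 0, 0.04, 0, 1], [0, 0, 0.042, 0, 1], [0, 0, 0.044, 0, 1], [0, 0, 0.044, 0, 1]]}}

```text
time_s: 19.4
eef_pos: [0.5348, 0.3701, 0.06]
orientation: [[0.995, 0.102, 0.001], [0.102, -0.995, 0.001], [0.001, -0.0, -1.0]]
ft_force: [-0.5, -0.1, 1.0]
grip_width: 0.0
```

Emit:
{"api": "arm_command", "payload": {"moves": [[0, 0, 0.001, 0, 1], [0, 0, 0.002, 0, 1], [0, 0, 0.003, 0, 1], [0, 0, 0.004, 0, 1]]}}

```text
time_s: 19.8
eef_pos: [0.5348, 0.3701, 0.0559]
orientation: [[0.995, 0.102, 0.001], [0.102, -0.995, 0.001], [0.001, -0.001, -1.0]]
ft_force: [-0.5, 1.3, 8.5]
grip_width: -0.0002
```

Emit:
{"api": "arm_command", "payload": {"moves": [[0, 0, 0.0005, 0, 1], [0, 0, 0.001, 0, 1], [0, 0, 0.001, 0, 1]]}}

```text
time_s: 20.1
eef_pos: [0.5348, 0.3701, 0.0559]
orientation: [[0.995, 0.102, 0.001], [0.102, -0.995, 0.0], [0.001, -0.0, -1.0]]
ft_force: [-2.4, -0.4, 7.6]
grip_width: 0.0001
```

Height has stopped at 0.0559 with about 8 N, so the plunger is fully down. I'll release it now.

Emit:
{"api": "arm_command", "payload": {"moves": [[0, 0, -0.01, 0, 1], [0, 0, -0.04, 0, 1], [0, 0, -0.08, 0, 1], [0, 0, -0.12, 0, 1], [0, 0, -0.16, 0, 1], [0, 0, -0.2, 0, 1], [0, 0.05, -0.2, 0, 1], [0, 0.1, -0.2, 0, 1], [0, 0.15, -0.2, 0, 1], [0, 0.2, -0.2, 0, 1], [0, 0.25, -0.2, 0, 1], [0, 0.3, -0.2, 0, 1], [0, 0.35, -0.2, 0, 1], [0, 0.4, -0.2, 0, 1], [0, 0.45, -0.2, 0, 1], [0, 0.5, -0.2, 0, 1], [0, 0.5, -0.2, 0, 1], [0, 0.5, -0.2, 0, 1]]}}

```text
time_s: 21.9
eef_pos: [0.5848, -0.1283, 0.2537]
orientation: [[0.995, 0.099, -0.001], [0.099, -0.995, 0.001], [-0.001, -0.001, -1.0]]
ft_force: [-0.2, 0.2, 0.2]
grip_width: -0.0001
```

```bash
python3 look.py 10; python3 -c "
import cv2
a=cv2.imread('pics/top10.png')[170:270,210:360];b=cv2.imread('pics/side10.png')
cv2.imwrite('pics/t10c.png',cv2.resize(a,None,fx=5,fy=5,interpolation=2));cv2.imwrite('pics/s10c.png',cv2.resize(b[150:400,130:400],None,fx=2.4,fy=2.4,interpolation=2))"
```

```text
22.0 [ 0.58495521 -0.12654549  0.25396496] slide [ 0.11350654 -0.10536536] yaw 5.891337329380146 want -84.24177415893523 [-0.41503476  0.58184049 -0.42959383] 2.013873580656951e-05
```

View pics/t10c.png

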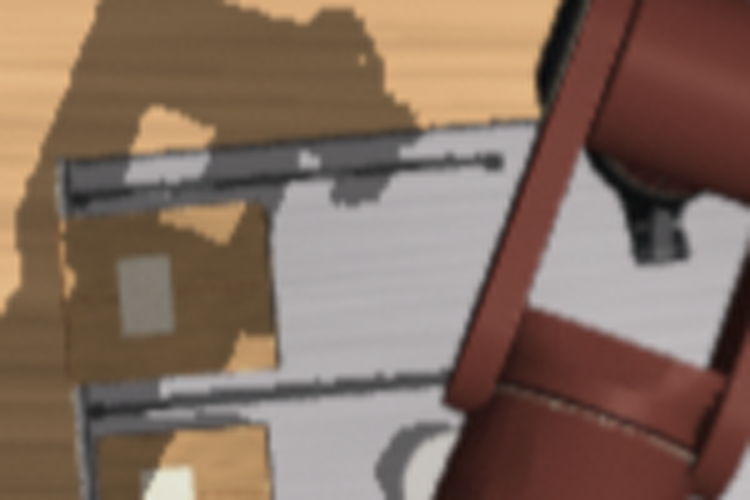

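View pics/s10c.png

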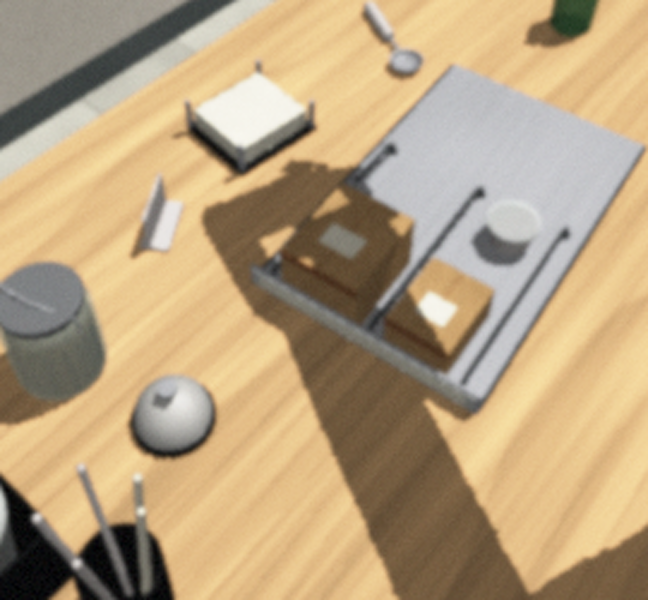

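The carton sits square against the lip and midway between the rails. The plunger is back up, and the other items look unmoved.

```bash
python3 -c "
from station import r
print(r.hand_in())"
```

```text
the job is handed in; nothing more can be done
None
```

The carton is home against the end lip and the bell has been rung. I handed the job in at about 22 s of the 72 s allowed.

- **Pushing:** I nudged the carton sideways into line with the free lane using the half-open fingertips. Then I pushed it from behind, with both fingers on its rear face, until it met the lip. The force rose from about 3 N while sliding to 14 N with no further movement.
- **Carton position:** The last fit from the top camera, taken before the bell, put it at slide x = 65 mm, y = 147 mm, with a skew of 0.006 rad. Home is y = 150 mm. The rail and lip points I measured in the same camera also read 2–5 mm short at that end, so I trusted the contact force for "touching the lip".
- **Rails:** In every picture of the push, the carton edges I could measure stayed about 10 mm or more clear of both rails. The fingertips stayed at or above rail height, and I saw no sideways force that would suggest rubbing.
- **Bell:** I pressed the plunger with closed fingertips until it stopped, at 55.9 mm high with about 8 N. Fully down is 56 mm and 3.2 N. I then released it, and the last picture shows it back up.
- **Other items:** In the last pictures the other items in view look unmoved and the arm is clear of everything.

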